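# Free the fuse block from the ratchet clamp and shelve it

## Robot

A 7-joint arm with a two-finger parallel gripper is mounted at the origin on the work surface. World frame = base frame: x ahead of the robot, y to its left, z up, the work surface at z = 0. Lengths are in m, angles in rad, forces in N, time in s.
With the tool pointing down it reaches from about 0.35 to 0.9 m from the base axis. Payload 8.1 kg.
Tool frame: the origin (TCP) lies midway between the tips of the shut fingers; the grasp point (between the pads) lies 19 mm behind it; x points along the fingers, z is the direction in which the jaws open and shut, and the axes are right-handed (so a half turn about x gives the same grasp; the last joint's range is limited). The gripper opens to 92 mm and grips with 3 to 60 N. Pads are 19 mm wide; open, the fingers measure 130 mm over their backs; the gripper's body (75 mm by 190 mm) begins 47 mm behind the grasp point.
Start: joints at [-1.447, 0.434, 0.025, 1.573, -0.012, 1.134, -0.075], TCP at [0.141, 0.609, 0.227] pointing down, gripper open.
Joint ranges: [-2.62, 2.62], [-0.44, 2.09], [-1.27, 1.32], [0.08, 2.57], [-1.32, 4.46], [0.12, 2], [-2.74, 2.74]. Speed limits (rad/s): [2.22, 2.22, 3.01, 3.01, 3.14, 3.14, 3.14].

## Interface

Orientations are given as [roll, pitch, yaw] about the fixed x, y, z axes, in that order (R = Rz(yaw) Ry(pitch) Rx(roll)).
In Python, from plant import telemetry, cams, ticket gives the robot as it stands.
- The arm moves only by the tool arm_command, never from a script. Its argument "steps" is a list of rows, each a list of 2 entries, a list of its own where there are three numbers: the shift along the tool's x, y, z in m, then the turn, a rotation vector about the tool's x, y, z in degrees. In form: [[[dx, dy, dz], [ax, ay, az]], ...]. A call has 1 to 20 rows; each row shifts and turns the commanded pose from where the row before left it, along the tool's axes as they then stand; what a row does not reach is not made up. A row lasts 1/10 s, in which the tool goes at most 50 mm and 8.59 degrees, less where a joint would pass 70% of its speed; a pose out of reach is approached as far as the arm can. A call is refused whole if a number of a shift passes 0.05 or a number of a turn 8.59, either way. A call with a gripper value outside its range is refused whole. "jaw" is the opening in per cent of the stroke, from 0 (shut) to 100 (fully open), set as the call begins (left out, the last holds). The fingers move at their own pace and stop on an object; the grip force is fixed at half the most. Time passes only in rows, so rows that do not move let the fingers close. It gives the time, the measured TCP pose, the force and the opening at its end, in the units of the state.
- telemetry.get_state(): the state, without advancing time (a new reading comes with each control period).
- cams.read_camera(name): name is "scene" or "top" or "wrist"; returns a dict with "color" (480x640x3 uint8, red, green, blue), "depth" (480x640 float32, m along the optical axis (not along the pixel's ray), 0 where there is no reading), "intrinsics" (3x3 intrinsics, pixels), "k1" (the pictures are not rectified: a ray, as slopes to the right and down, at radius r is drawn at 1 + k1 r^2 times it, then the intrinsics apply), "extrinsics" (4x4, takes a point from camera to world coordinates); the wrist camera has in their place "hand_eye" (4x4, takes a point from camera to tool coordinates, whose origin is the TCP and whose axes are the tool frame's). Camera axes: x right, y up, looking along -z (the intrinsics and any distortion apply to the point x, -y, -z); pixel columns grow to the right and rows downward; lengths in m; the calibration is good to about 2 mm. A picture is of the moment at which its call begins: read the wrist's pose just before it.
- ticket.job_done(): hands the job in, once; it reports no verdict.
Trained networks look in a picture, given as the dict that the camera call returned (one of the last four; its "shot" number tells which), for a name from the list of things; names that differ only in an ending like _2 or _b are one class to them, and where a whole thing is asked for, a point or a joint stands for the part that bears it (a point fixed in the world has none). Each returns a list of dicts, best first, with "conf" (0 to 1); they miss things now and then, are a little off and sometimes report something else, mostly with a low value. They report only what shows in the picture. A call takes as long as a camera call. They do not tell look-alikes from the thing itself.
- cams.look_for(name, picture): "extent" ([centre column, centre row, width, height] in pixels, round what is visible of it).
The state is a dict: "t": time; "q": joint angles; "qvel": joint speeds; "joint_efforts": joint torques, N m; "position": TCP position; "tool_rot": TCP orientation; "contact_force": force on the tool from outside, world axes, zero at the start; "moment": the same for the moment, N m; "grip_width": opening from 0.0 (shut) to 1.0 (fully open).
Only numpy, scipy, OpenCV 4.12 (cv2) and the standard library are available. Lean on these libraries where they do the work, as an engineer would, in place of code of your own. Each camera call takes 0.05 s, during which the arm holds its last target. There are 200 camera calls.

## Task

At the collectors' table, free the white porcelain fuse block from the ratchet clamp: first flip the pawl lever right over towards the block while the jaw is still shut, then slide the jaw fully back (it has an upright post to pull). Stand the block on the grey felt mat, let go of it to change your grip, and then stand it upright in the rack's one empty bay, centred on the cork pad and square with the dividers. Leave the jaw back, and do not knock over or push away any of the other things, including those in the rack.

Things in the scene. Friction and masses are not known exactly. Their poses are not given: they have to be found in the camera images.
- clamp: ratchet clamp, fixed: plywood board 16 mm high, x -45 to +190, y +-62 mm. Origin on the table under the block's place; +x: the jaw slides back. The block stands on the board between a steel wall (x -35 to -27, y +-28, top 108 mm) and the jaw, between fences 25 mm high at y +-20 to 26 mm; only its +-y faces can be gripped. Toothed rail 35 mm high, x 58 to 182 mm.
- jaw (a joint): the sliding jaw, m: 0 shut against the block, 0.055 fully back (clamp +x). It drags with about 3 N and stays where left. While the pawl is engaged the rail's teeth stop it after 2 to 4 mm; pulling harder only digs the pawl in.
- jaw_lip (a point): middle of the top edge of the jaw's lip, clamp x = 0 with the jaw shut, 110 mm up. The lip (30 mm wide, 6 mm thick) covers half of the block's top and holds it down. The jaw's plate is 8 mm thick, 52 mm wide, top 105 mm, its face 26 mm behind this point; the carriage behind it is 48 mm wide, 40 mm high and ends 112 mm behind this point.
- jaw_post (a point): centre of the top of the jaw's upright steel post (16 mm diameter, free from 39 to 95 mm above the table), to pinch and pull or to push. It stands at clamp x = 55 mm + joint jaw, y = +66 mm, at the end of an arm from the carriage.
- pawl (a joint): the pawl lever, rad: 0 engaged (lever leans 30 degrees away from the block, to clamp +x), 1.05 thrown over (leans 30 degrees towards the block), about an axis along the clamp's y at clamp x = 78 mm + joint jaw, z = 40 mm. Weighted: past upright (0.52) it falls over by itself and stays at either end; under 1 N at the bar flips it.
- pawl_bar (a point): middle of the cross bar atop the pawl lever: 10 mm diameter, 30 mm long along the clamp's y, 66 mm from the pivot; engaged at clamp x = 111 mm, z = 98 mm, thrown over at x = 45, z = 98 mm (jaw shut), top of its arc 112 mm. Push it to -x from its +x side; there is free room behind it down to the rail.
- block: white porcelain fuse block, a plain upright box 50 mm (x) x 36 mm (y) x 85 mm (z), about 0.3 kg; origin at the centre of its underside. In the clamp its axes lie along the clamp's. A grey strip runs up each 36 mm wide face (+-x), two brass screws are on top.
- mat: grey felt mat, fixed, 90 x 90 x 3 mm, on the table; origin at the centre of its underside.
- rack: wooden display rack, fixed: base 80 (x) x 168 (y) x 10 mm; four dividers (50 mm in x, 6 thick, top 92 mm up) make three bays 48 mm wide in a row along y, open at +-x and top. Origin on the table under its centre; bay centres y -54, 0, +54 mm. The block fits only with its 36 mm side (its y) along the row, either way round, gripped across its +-x faces.
- pad: cork pad, fixed, 44 x 40 x 3 mm, on the floor of the empty bay; origin at the centre of its underside, 10 mm above the table; the block shall stand on it (underside 13 mm above the table).
- glass_a: green glass insulator in a bay, 38 mm diameter, 85 mm high, loose; origin under its centre. Leave alone.
- glass_b: another like glass_a, in the other filled bay.
- glass_c: green glass insulator, 58 mm diameter, 95 mm high, loose, standing behind the clamp's +x end; origin under its centre. Leave alone.
- brown_d: brown glazed insulator, 60 mm diameter, 80 mm high, loose, in front of the clamp's -x end; origin under its centre. Leave alone.
- glass_e: blue-green glass insulator, 64 mm diameter, 90 mm high, loose, behind the rack (+x); origin under its centre. Leave alone.
- tin: small tin, 64 mm diameter, 85 mm high, loose, on the middle of the table; origin under its centre. Leave alone.
- brush: small brush, 170 mm long, loose, lying across the table's far end. Leave alone.
Not all that is in view belongs to the job. Leave any purple look-alike of the rack alone. Leave any purple look-alike of the block alone.

How it is judged:
By the outcome, as a careful person would: the job done as asked, in the order asked, and still so for the second after the job is handed in, with the robot touching nothing.
It also fails if it takes over 72 s, if anything falls off the work surface, if the arm or the gripper's body presses on something with over 40 N, if the wrist force passes 120 N, or if a joint passes its speed limit or range.

## Working session

There is one attempt and no reset: what is moved stays moved. The work goes in short steps, Python scripts to look and compute and a tool call to move; the robot and the scene stay as the last step left them, time stands still between calls to the robot, and variables do not carry over. Pictures are saved under pics/ and viewed, about 8 in all and at most 12, crops included, and the job is handed in when it is done.

Besides the shell and the picture viewer there is one more tool, called after "Request:" as name([rows], argument=value, ...), one row to a line, values as JSON. arm_command: Moves the arm, as the interface text tells. Its arguments: {"type":"object","properties":{"steps":{"type":"array","items":{"type":"array"}},"jaw":{"type":"number"}},"required":["steps"]}

```bash
ls; mkdir -p pics
cat > h.py <<'E'
import numpy as np, cv2
from plant import telemetry, cams, ticket
from scipy.spatial.transform import Rotation as R
np.set_printoptions(precision=4,suppress=True)
def T_tool():
    s=telemetry.get_state(); T=np.eye(4); T[:3,:3]=R.from_euler('xyz',s['tool_rot']).as_matrix(); T[:3,3]=s['position']; return T
def shot(name):
    T=T_tool(); p=cams.read_camera(name)
    p['E']=T@np.array(p['hand_eye']) if name=='wrist' else np.array(p['extrinsics'])
    return p
def save(p,f): cv2.imwrite('pics/'+f,p['color'][:,:,::-1])
def ray(p,u,v):
    K=np.array(p['intrinsics']); k=p['k1']
    d=np.array([(u-K[0,2])/K[0,0],(v-K[1,2])/K[1,1]]); s=d.copy()
    for _ in range(20): s=d/(1+k*(s@s))
    return np.array([s[0],-s[1],-1.])
def at_z(p,u,v,z):
    r=p['E'][:3,:3]@ray(p,u,v); o=p['E'][:3,3]; return o+r*(z-o[2])/r[2]
def cloud(p):
    K=np.array(p['intrinsics']); k=p['k1']; v,u=np.mgrid[:480,:640]
    d=np.stack([(u-K[0,2])/K[0,0],(v-K[1,2])/K[1,1]],-1); s=d.copy()
    for _ in range(15): s=d/(1+k*(s**2).sum(-1,keepdims=True))
    z=p['depth'][...,None]; c=np.concatenate([s[...,:1]*z,-s[...,1:]*z,-z],-1)
    w=c@p['E'][:3,:3].T+p['E'][:3,3]; w[p['depth']==0]=np.nan; return w
def proj(p,X):
    c=np.linalg.inv(p['E'])@np.r_[X,1]; s=np.array([c[0],-c[1]])/-c[2]; s=s*(1+p['k1']*(s@s)); K=np.array(p['intrinsics'])
    return np.array([K[0,0]*s[0]+K[0,2],K[1,1]*s[1]+K[1,2]])
E
python3 - <<'E'
from h import *
s=telemetry.get_state(); print(s)
for n in ['scene','top']:
    p=shot(n); save(p,n+'0.png'); print(n,p['E'],p['intrinsics'],p['k1'])
    w=cloud(p); np.save(n+'_w.npy',w)
    for k in ['clamp','jaw_lip','jaw_post','pawl_bar','block','mat','rack','pad','glass_c','glass_a','brown_d','tin','glass_e']:
        for r in cams.look_for(k,p)[:3]:
            u,v=r['extent'][:2]; print(k,np.round(r['conf'],2),np.round(r['extent']),w[int(v),int(u)])
E
```

```text
pics
{'t': 0.0, 'q': array([-1.4466,  0.4353,  0.025 ,  1.5741, -0.0116,  1.134 , -0.0751]), 'qvel': array([-0.0007, -0.001 ,  0.0019,  0.0011, -0.0005,  0.0008,  0.0003]), 'joint_efforts': array([ -0.0005, -66.7855,   0.985 , -31.4471,  -0.0605,   0.0427,
         0.0002]), 'position': array([0.1405, 0.6085, 0.2259]), 'tool_rot': array([-3.0566,  1.5692, -1.7126]), 'contact_force': array([ 0.2883,  0.1863, -0.441 ]), 'moment': array([-0.0028,  0.0318,  0.0143]), 'grip_width': 0.9982036811944955}
scene [[ 0.3373 -0.599   0.7262  1.396 ]
 [ 0.9413  0.2278 -0.2492 -0.2885]
 [-0.0162  0.7676  0.6407  0.8022]
 [ 0.      0.      0.      1.    ]] [[587.8574   0.     321.9691]
 [  0.     587.8574 234.7585]
 [  0.       0.       1.    ]] -0.17267081629695707
clamp 0.77 [418. 221.  88. 114.] [0.5757 0.1987 0.0568]
jaw_lip 0.95 [428. 206.  49.  68.] [0.497  0.2697 0.018 ]
jaw_post 0.62 [428. 208.  55.  66.] [0.5993 0.2064 0.1048]
jaw_post 0.44 [432. 221.  20.  27.] [0.5782 0.2306 0.0497]
block 0.85 [405. 191.  21.  35.] [0.5202 0.1954 0.0957]
block 0.83 [349. 174.  30.  45.] [0.3804 0.1246 0.0
[... 1675 characters left out ...]
k 0.16 [214. 179.  28.  34.] [0.7077 0.1977 0.0817]
pad 0.66 [410. 286.  13.  16.] [ 0.4975 -0.2096  0.0122]
pad 0.27 [412. 233.  34.  33.] [ 0.5983 -0.1998  0.0824]
glass_c 0.67 [411. 230.  36.  34.] [ 0.6023 -0.1979  0.0827]
glass_c 0.64 [468. 276.  22.  20.] [ 0.5112 -0.3026  0.0934]
glass_a 0.67 [411. 230.  36.  34.] [ 0.6023 -0.1979  0.0827]
glass_a 0.64 [468. 276.  22.  20.] [ 0.5112 -0.3026  0.0934]
brown_d 0.68 [183. 343.  34.  31.] [0.3829 0.2417 0.0775]
tin 0.96 [321. 221.  33.  36.] [ 0.6201 -0.0202  0.0811]
tin 0.29 [260. 152.  77.  23.] [0.7915 0.1114 0.0214]
glass_e 0.67 [411. 230.  36.  34.] [ 0.6023 -0.1979  0.0827]
glass_e 0.64 [468. 276.  22.  20.] [ 0.5112 -0.3026  0.0934]
```

Run:
```python
import cv2
a=cv2.imread('pics/top0.png')[120:420,120:520]; b=cv2.imread('pics/scene0.png')
cv2.imwrite('pics/topc.png',cv2.resize(a,(800,600),interpolation=cv2.INTER_CUBIC))
cv2.imwrite('pics/scenec.png',cv2.resize(b[130:330,120:520],(800,400),interpolation=cv2.INTER_CUBIC))
```

```text
(no output)
```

View pics/topc.png

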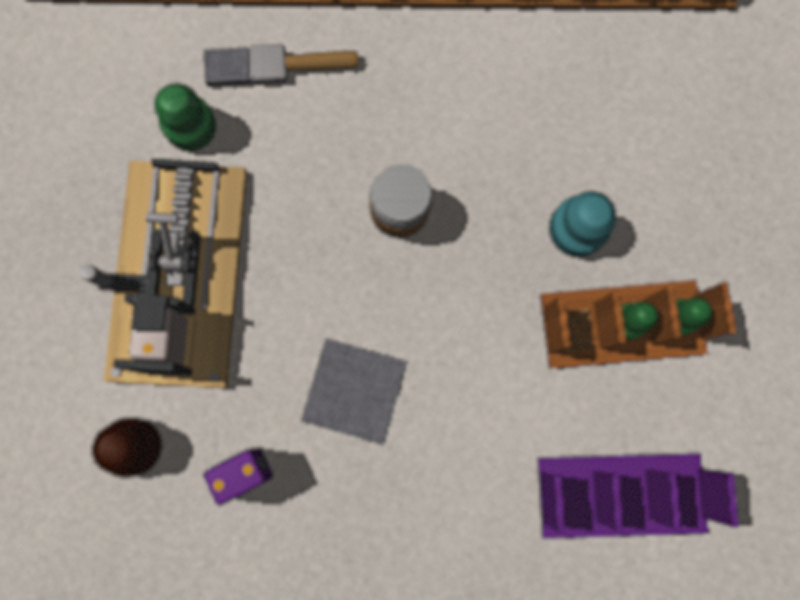

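View pics/scenec.png

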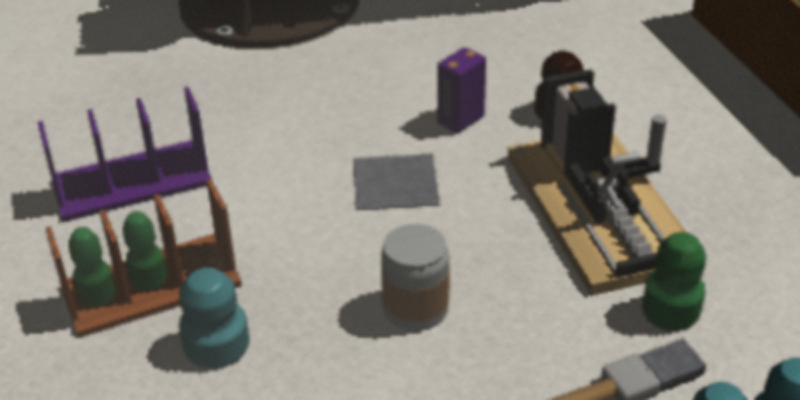

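The top view shows the clamp at left with its +x end up (board corners at about (130,162), (246,168), (226,385) and (106,380) in the crop). The mat is at (355,390), the rack at (630,325) with its left bay (+y) empty, and purple decoys stand below both.

Run:
```python
from h import *
p=shot('top')
f=lambda u,v,z: at_z(p,120+u/2,120+v/2,z)
for n,pts,z in [('board',[(130,162),(246,168),(226,385),(106,380)],.016),('mat',[(328,340),(406,360),(384,442),(303,422)],.003),('rackbase front',[(550,367),(707,353)],.01),('block top half',[(131,357),(166,358),(148,348)],.085+.016),('pbase',[(545,537),(708,537)],.01),('post',[(90,271)],.095),('bar',[(151,217),(173,217)],.098),('tin',[(401,197)],.085),('glass_c top',[(178,102)],.095),('brown',[(120,447)],.08)]:
    print(n,*[f(u,v,z)[:2] for u,v in pts])
# refine by cloud: board
w=cloud(p); z=w[...,2]
def box(x0,x1,y0,y1,z0,z1):
    m=(w[...,0]>x0)&(w[...,0]<x1)&(w[...,1]>y0)&(w[...,1]<y1)&(z>z0)&(z<z1); q=w[m]; 
    print(m.sum(),q.mean(0) if m.sum() else '', cv2.minAreaRect((q[:,:2]*1000).astype(np.float32)) if m.sum() else '')
    return q
box(.4,.75,.1,.35,.008,.024)
box(.3,.55,-.05,.12,.0018,.008)
box(.42,.6,-.4,-.12,.007,.2)
box(.42,.6,-.4,-.12,.086,.1)
box(.4,.6,.15,.35,.092,.125)
box(.5,.7,.22,.35,.05,.12)
```

```text
board [0.6782 0.269 ] [0.6726 0.1455] [0.442  0.1584] [0.4472 0.2801]
mat [0.4893 0.0555] [ 0.4684 -0.0267] [ 0.3844 -0.0038] [0.4047 0.08  ]
rackbase front [ 0.461  -0.1771] [ 0.4761 -0.3431]
block top half [0.4645 0.2339] [0.4635 0.2015] [0.4728 0.2187]
pbase [ 0.2913 -0.1662] [ 0.2914 -0.3311]
post [0.5467 0.2789]
bar [0.5994 0.2232] [0.5995 0.2022]
tin [ 0.6243 -0.0191]
glass_c top [0.7176 0.2033]
brown [0.3821 0.2447]
4324 [0.569  0.2086 0.0158] ((568.48291015625, 215.21878051757812), (124.41651916503906, 335.94952392578125), 86.89692687988281)
1846 [0.4291 0.0294 0.0031] ((425.4383544921875, 34.9647331237793), (169.232177734375, 247.72216796875), 89.73741149902344)
3667 [ 0.5147 -0.252   0.044 ] ((536.805419921875, -253.45547485351562), (137.7794647216797, 169.81149291992188), 4.830691337585449)
649 [ 0.5118 -0.2648  0.0909] ((543.7318725585938, -252.55455017089844), (120.8905029296875, 169.56790161132812), 5.269559383392334)
938 [0.4972 0.2201 0.1036] ((523.6199340820312, 239.84671020507812), (149.3128204345703, 94.25375366210938), 4.391714096069336)
270 [0.5381 0.2486 0.092 ] ((552.1443481445312, 254.4992218017578), (104.28711700439453, 68.62891387939453), 0.10219345986843109)
```

```bash
cat >> h.py <<'E'
CL=(np.array([.488,.217,0]),-3.0)
def cl(x,y,z): 
    return CL[0]+R.from_euler('z',CL[1],degrees=True).apply([x,y,z])
def plan(X,zdeg=None):
    """deltas to world X: print local shift at present attitude, after turn; turn about tool x so tool z heads zdeg (mod 180), plus levelling"""
    T=T_tool(); A=T[:3,:3]; h=np.degrees(np.arctan2(A[1,2],A[0,2]))
    print('pos',T[:3,3],'rot',telemetry.get_state()['tool_rot'],'z heading',h,'tilt x',A[:,0])
    if zdeg is not None:
        d=(zdeg-h+90)%180-90
        z=np.array([np.cos(np.radians(h+d)),np.sin(np.radians(h+d)),0]); x=np.array([0,0,-1.]); G=np.stack([x,np.cross(z,x),z],1)
        print('turn (tool axes, deg)',np.degrees(R.from_matrix(A.T@G).as_rotvec())); A=G
    print('shift after turn',A.T@(np.array(X)-T[:3,3]))
E
python3 - <<'E'
from h import *
plan(cl(.15,0,.2),87)
E
```

```text
pos [0.1406 0.609  0.2267] rot [-0.2187  1.5707  1.1252] z heading 77.00243974565768 tilt x [ 0.      0.0001 -1.    ]
turn (tool axes, deg) [-9.9976  0.0032  0.001 ]
shift after turn [ 0.0267 -0.5175 -0.3733]
```

Request:
arm_command([
  [[0,0,0],[-5,0,0]],
  [[0,0,0],[-5,0,0]],
  [[0,-0.04,-0.029],[0,0,0]],
  [[0,-0.04,-0.029],[0,0,0]],
  [[0,-0.04,-0.029],[0,0,0]],
  [[0,-0.04,-0.029],[0,0,0]],
  [[0,-0.04,-0.029],[0,0,0]],
  [[0,-0.04,-0.029],[0,0,0]],
  [[0,-0.04,-0.029],[0,0,0]],
  [[0,-0.04,-0.029],[0,0,0]],
  [[0,-0.04,-0.029],[0,0,0]],
  [[0,-0.04,-0.029],[0,0,0]],
  [[0,-0.04,-0.029],[0,0,0]],
  [[0,-0.04,-0.029],[0,0,0]],
  [[0,-0.037,-0.025],[0,0,0]],
  [[0,0,0],[0,0,0]],
], jaw=0)

```text
t: 3.05
position: [0.6421, 0.2019, 0.2264]
tool_rot: [-2.518, 1.566, -1.009]
contact_force: [-0.0, 0.8, 0.7]
grip_width: 0.005
```

Run:
```python
from h import *
plan(cl(.15,0,.082),87)
p=shot('wrist'); save(p,'w1.png')
for n,X in [('bar',cl(.111,0,.098)),('post',cl(.055,.066,.095)),('lip',cl(0,0,.11)),('bc',cl(.19,.062,.016))]: print(n,proj(p,X))
for k in ['pawl_bar','jaw_post','glass_c']: print(k,[(np.round(r['extent']),round(r['conf'],2)) for r in cams.look_for(k,p)[:2]])
```

```text
pos [0.6421 0.2019 0.2264] rot [-2.5183  1.5659 -1.0089] z heading 86.47945113793712 tilt x [ 0.0026 -0.0042 -1.    ]
turn (tool axes, deg) [-0.5202 -0.2301  0.1638]
shift after turn [0.1444 0.0047 0.007 ]
bar [324.617  180.3072]
post [409.9463 105.4904]
lip [324.6495  18.3368]
bc [380.0791 247.5247]
pawl_bar [(array([331., 162.,  38.,  53.]), 0.69), (array([358., 106., 131., 171.]), 0.35)]
jaw_post [(array([340., 126., 162., 252.]), 0.72), (array([356., 106., 132., 170.]), 0.6)]
glass_c [(array([325., 268.,  28.,  11.]), 0.55)]
```

View pics/w1.png

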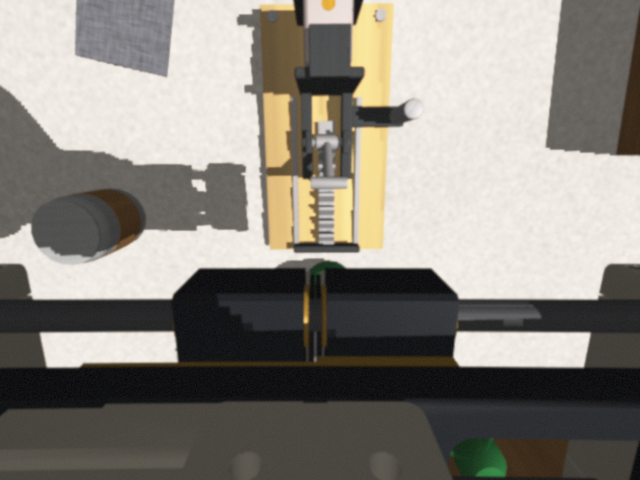

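The wrist view matches the estimate: bar at (330,183) and post at (413,107), a few mm to +y of the predictions. I'll descend behind the bar and push it over.

Request:
arm_command([
  [[0.03,0.003,0.009],[-0.5,-0.2,0.2]],
  [[0.04,0,0],[0,0,0]],
  [[0.04,0,0],[0,0,0]],
  [[0.034,0,0],[0,0,0]],
  [[0,0,0],[0,0,0]],
  [[0,0.01,0],[0,0,0]],
  [[0,0.01,0],[0,0,0]],
  [[0,0.01,0],[0,0,0]],
  [[0,0.01,0],[0,0,0]],
  [[0,0.01,0],[0,0,0]],
  [[0,0.01,0],[0,0,0]],
  [[0,0.008,0],[0,0,0]],
  [[0,0,0],[0,0,0]],
])

```text
t: 4.55
position: [0.5651, 0.2223, 0.083]
tool_rot: [0.899, 1.565, 2.427]
contact_force: [-0.0, 0.3, 0.1]
grip_width: 0.004
```

Run:
```python
from h import *
s=telemetry.get_state(); print(s['position'],s['contact_force'],R.from_euler('z',3,degrees=True).apply(s['position']-CL[0]))
p=shot('wrist'); save(p,'w2.png')
```

```text
[0.5651 0.2223 0.083 ] [-0.0447  0.2954  0.1124] [0.0768 0.0093 0.083 ]
```

View pics/w2.png

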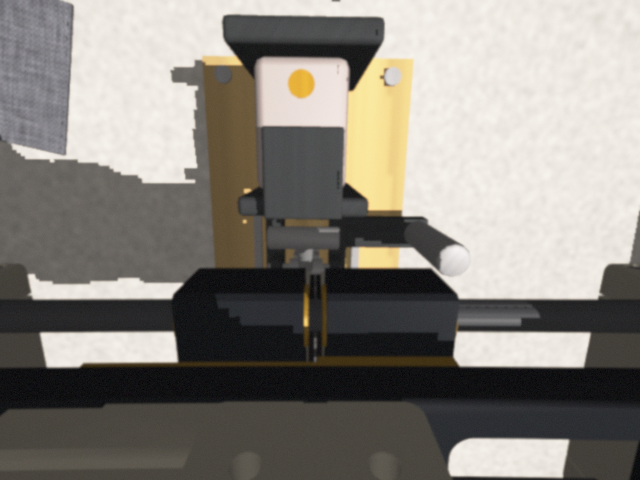

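The pawl bar now lies at (303,238), in front of the fingers and next to the jaw, so the lever is thrown over. The post top is at (453,258). Next I'll measure the parts by depth.

Run:
```python
from h import *
p=shot('wrist'); w=cloud(p)
L=lambda X: R.from_euler('z',3,degrees=True).apply(X-CL[0])
for n,u,v in [('bar',303,236),('post',453,258),('lip',303,165),('blocktop',302,100),('wall top',303,40)]:
    print(n,L(np.nanmedian(w[v-2:v+3,u-2:u+3].reshape(-1,3),0)),'pred px',proj(p,cl(*{'bar':(.045,0,.103),'post':(.055,.066,.095),'lip':(.012,0,.11),'blocktop':(-.015,0,.101),'wall top':(-.031,0,.108)}[n])))
for u0,u1,v,z in [(258,347,100,.101),(264,343,180,.11),(204,411,90,.016)]:
    print(L(at_z(p,u0,v,z)),L(at_z(p,u1,v,z)))
print(L(at_z(p,453,258,.095)))
a,b=at_z(p,204,65,.016),at_z(p,218,265,.016); print(np.degrees(np.arctan2(*(b-a)[1::-1])))
a,b=at_z(p,258,120,.101),at_z(p,259,66,.101); print(np.degrees(np.arctan2(*(a-b)[1::-1])))
plan(cl(.012,.068,.2),87)
```

```text
bar [0.0456 0.0034 0.1006] pred px [294.3166 235.4133]
post [0.0566 0.0688 0.0937] pred px [448.2746 255.0922]
lip [0.0171 0.0036 0.1086] pred px [292.741  150.4246]
blocktop [-0.0064  0.003   0.0996] pred px [293.6577  74.1836]
wall top [-0.0248  0.0036  0.1057] pred px [292.1302  16.9008]
[-0.0061 -0.0133  0.101 ] [-0.0064  0.0198  0.101 ]
[ 0.0226 -0.0106  0.11  ] [0.0223 0.0184 0.11  ]
[-0.0233 -0.058   0.016 ] [-0.0245  0.0651  0.016 ]
[0.0563 0.0682 0.095 ]
-2.61806491211642
-6.008738484830071
pos [0.5666 0.222  0.0831] rot [0.7184 1.566  2.2457] z heading 87.50959890572295 tilt x [-0.003   0.0037 -1.    ]
turn (tool axes, deg) [ 0.5099  0.2045 -0.1804]
shift after turn [-0.1169  0.0663  0.0589]
```

Request:
arm_command([
  [[-0.035,0,0],[0,0,0]],
  [[-0.035,0,0],[0,0,0]],
  [[0,0.03,0.03],[0,0,0]],
  [[0,0.027,0.03],[0.5,0.2,-0.2]],
  [[0.03,0,0],[0,0,0]],
  [[0.035,0,0],[0,0,0]],
  [[0.028,0,0],[0,0,0]],
  [[0,0,0],[0,0,0]],
  [[0,0,0],[0,0,0]],
])

```text
t: 5.55
position: [0.5128, 0.284, 0.0606]
tool_rot: [2.581, 1.57, -2.184]
contact_force: [-0.2, 0.0, 0.5]
grip_width: 0.007
```

```bash
sed -i 's/\.488,\.217,0/.4897,.2202,0/' h.py
python3 - <<'E'
from h import *
plan(cl(.093,.066,.06),87); print(telemetry.get_state()['contact_force'])
E
```

```text
pos [0.5128 0.284  0.0606] rot [ 2.5813  1.5702 -2.184 ] z heading 86.97193418890582 tilt x [-0.0004 -0.0005 -1.    ]
turn (tool axes, deg) [-0.0281 -0.0311 -0.0195]
shift after turn [ 0.0006 -0.0732  0.0011]
[-0.2201  0.0429  0.5397]
```

Request:
arm_command([
  [[0,-0.008,0],[0,0,0]],
  [[0,-0.006,0],[0,0,0]],
  [[0,-0.006,0],[0,0,0]],
  [[0,-0.006,0],[0,0,0]],
  [[0,-0.006,0],[0,0,0]],
  [[0,-0.006,0],[0,0,0]],
  [[0,-0.006,0],[0,0,0]],
  [[0,-0.006,0],[0,0,0]],
  [[0,-0.006,0],[0,0,0]],
  [[0,-0.006,0],[0,0,0]],
  [[0,-0.006,0],[0,0,0]],
  [[0,-0.004,0],[0,0,0]],
  [[0,-0.001,0],[0,0,0]],
  [[0,0,0],[0,0,0]],
])

```text
t: 6.95
position: [0.5845, 0.2805, 0.0602]
tool_rot: [1.682, 1.569, -3.082]
contact_force: [-4.9, 2.5, 3.8]
grip_width: 0.005
```

Request:
arm_command([
  [[0,-0.001,0],[0,0,0]],
  [[0,-0.001,0],[0,0,0]],
  [[0,-0.001,0],[0,0,0]],
  [[0,0,0],[0,0,0]],
])

```text
t: 7.35
position: [0.5847, 0.2806, 0.0601]
tool_rot: [1.737, 1.564, -3.027]
contact_force: [-15.3, 1.2, 12.1]
grip_width: 0.006
```

Request:
arm_command([
  [[0,0.006,0],[0,0,0]],
  [[0,0.006,0],[0,0,0]],
  [[-0.04,0,0],[0,0,0]],
  [[-0.05,0,0],[0,0,0]],
  [[0,0.01,-0.033],[0,0,0]],
  [[0,0.01,-0.033],[0,0,0]],
  [[0,0,0],[0,0,0]],
], jaw=100)

```text
t: 8.05
position: [0.5528, 0.2098, 0.1509]
tool_rot: [-2.898, 1.568, -1.386]
contact_force: [0.1, -0.5, 0.1]
grip_width: 0.563
```

Run:
```python
from h import *
plan(cl(0,0,.058),87)
p=shot('wrist'); save(p,'w3.png')
for n,a in {'lip':(.055,0,.11),'c1':(-.025,-.018,.101),'c2':(-.025,.018,.101),'c3':(.025,.018,.101),'c4':(.025,-.018,.101)}.items(): print(n,proj(p,cl(*a)))
```

```text
pos [0.5528 0.2098 0.1509] rot [-2.8985  1.5676 -1.3862] z heading 86.64582161534894 tilt x [ 0.0006 -0.0031 -1.    ]
turn (tool axes, deg) [-0.3541 -0.1765  0.0432]
shift after turn [0.0929 0.0635 0.0071]
lip [328.1814 252.2133]
c1 [295.7395 109.697 ]
c2 [360.4659 109.1685]
c3 [358.2206 199.1668]
c4 [297.4692 199.5468]
```

View pics/w3.png

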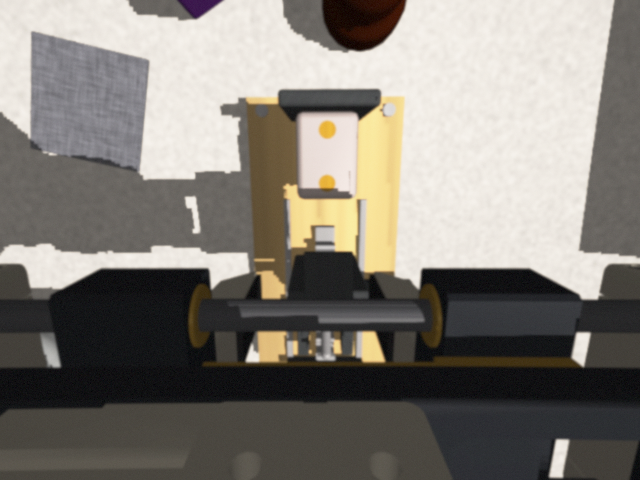

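Jaw fully back: the lip edge is at row 252 as predicted. The block top spans (297–358, 109–197), matching the model. I'll grasp it across ±y.

Request:
arm_command([
  [[0,0.032,0.007],[-0.4,-0.2,0]],
  [[0,0.0315,0],[0,0,0]],
  [[0,0,0],[0,0,0]],
  [[0.03,0,0],[0,0,0]],
  [[0.03,0,0],[0,0,0]],
  [[0.02,0,0],[0,0,0]],
  [[0.013,0,0],[0,0,0]],
  [[0,0,0],[0,0,0]],
], jaw=100)

```text
t: 8.9
position: [0.4895, 0.2262, 0.0558]
tool_rot: [0.757, 1.568, 2.283]
contact_force: [-0.1, -0.2, 0.4]
grip_width: 1.003
```

Request:
arm_command([
  [[0,0,0],[0,0,0]],
  [[0,0,0],[0,0,0]],
  [[0,0,0],[0,0,0]],
  [[0,0,0],[0,0,0]],
  [[0,0,0],[0,0,0]],
  [[0,0,0],[0,0,0]],
  [[0,0,0],[0,0,0]],
  [[0,0,0],[0,0,0]],
  [[0,0,0],[0,0,0]],
  [[0,0,0],[0,0,0]],
], jaw=0)

```text
t: 9.9
position: [0.4895, 0.2245, 0.0569]
tool_rot: [0.715, 1.569, 2.239]
contact_force: [0.5, -4.9, -0.8]
grip_width: 0.399
```

Run:
```python
from h import *
plan(cl(0,0,.058),87); s=telemetry.get_state();print(s['contact_force'],s['grip_width']*92)
plan([.437,.026,.16],87)
```

```text
pos [0.4895 0.2245 0.0569] rot [0.7153 1.5692 2.2394] z heading 87.32043869127567 tilt x [-0.001   0.0012 -1.    ]
turn (tool axes, deg) [ 0.3205  0.0687 -0.06  ]
shift after turn [-0.0011 -0.0004 -0.0043]
[ 0.4968 -4.9225 -0.8373] 36.709160338564445
pos [0.4895 0.2245 0.0569] rot [0.7153 1.5692 2.2394] z heading 87.32043869127567 tilt x [-0.001   0.0012 -1.    ]
turn (tool axes, deg) [ 0.3205  0.0687 -0.06  ]
shift after turn [-0.1031  0.0421 -0.2009]
```

Request:
arm_command([
  [[-0.01,0,-0.001],[0,0,0]],
  [[-0.02,0,-0.001],[0,0,0]],
  [[-0.03,0,0],[0,0,0]],
  [[-0.035,0,0],[0,0,0]],
  [[-0.025,0,0],[0,0,0]],
  [[0,0.008,-0.039],[0,0,0]],
  [[0,0.008,-0.039],[0,0,0]],
  [[0,0.008,-0.039],[0,0,0]],
  [[0,0.009,-0.039],[0,0,0]],
  [[0,0.009,-0.043],[0,0,0]],
  [[0,0,0],[0,0,0]],
  [[0,0,0],[0,0,0]],
])

```text
t: 11.1
position: [0.4387, 0.0267, 0.1772]
tool_rot: [-0.171, 1.566, 1.353]
contact_force: [0.2, 0.8, -3.7]
grip_width: 0.393
```

Run:
```python
from h import *
s=telemetry.get_state();print(s['contact_force'],s['grip_width']*92)
plan([.437,.026,.046],87)
p=shot('wrist'); save(p,'w4.png')
for k in ['mat','block']: print(k,[(np.round(r['extent']),round(r['conf'],2)) for r in cams.look_for(k,p)[:2]])
print(proj(p,[.437,.026,.003]))
```

```text
[ 0.1636  0.8086 -3.7497] 36.17840608866507
pos [0.4387 0.0267 0.1772] rot [-0.1706  1.5664  1.3526] z heading 87.27359930007678 tilt x [ 0.001   0.0043 -1.    ]
turn (tool axes, deg) [0.2735 0.2486 0.0422]
shift after turn [ 0.1312  0.0016 -0.0007]
mat [(array([317., 213., 108.,  90.]), 0.72), (array([582., 148., 116.,  76.]), 0.25)]
block [(array([314., 292., 103., 138.]), 0.87), (array([460., 118., 114.,  83.]), 0.64)]
[314.1741 221.3382]
```

View pics/w4.png

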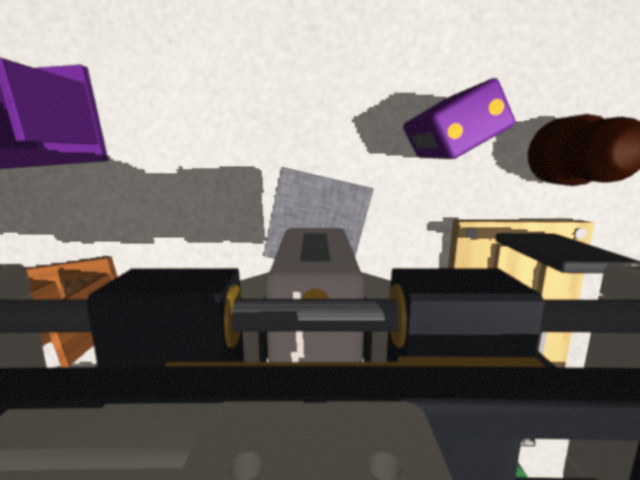

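The block is held above the mat (mat at (317,213)). I'll lower it.

Request:
arm_command([
  [[0.03,0.001,0],[0,0.25,0]],
  [[0.04,0,0],[0,0,0]],
  [[0.035,0,0],[0,0,0]],
  [[0.02,0,0],[0,0,0]],
  [[0.005,0,0],[0,0,0]],
  [[0.001,0,0],[0,0,0]],
  [[0.001,0,0],[0,0,0]],
  [[0,0,0],[0,0,0]],
])

```text
t: 12.05
position: [0.4387, 0.0275, 0.0456]
tool_rot: [-1.674, 1.569, -0.148]
contact_force: [-0.3, 0.4, -2.0]
grip_width: 0.392
```

Request:
arm_command([
  [[0.001,0,0],[0,0,0]],
  [[0.001,0,0],[0,0,0]],
  [[0,0,0],[0,0,0]],
])

```text
t: 12.35
position: [0.4389, 0.0272, 0.044]
tool_rot: [-1.591, 1.568, -0.066]
contact_force: [-2.5, -1.2, 13.5]
grip_width: 0.39
```

Request:
arm_command([
  [[0,0,0],[0,0,0]],
  [[0,0,0],[0,0,0]],
  [[0,0,0],[0,0,0]],
  [[0,0,0],[0,0,0]],
  [[0,0,0],[0,0,0]],
  [[0,0,0],[0,0,0]],
  [[0,0,0],[0,0,0]],
  [[0,0,0],[0,0,0]],
  [[-0.02,0,0],[0,0,0]],
  [[-0.04,0,0],[0,0,0]],
  [[-0.04,0,0],[0,0,0]],
  [[-0.04,0,0],[0,0,0]],
  [[0,0,0],[0,0,0]],
], jaw=100)

```text
t: 13.65
position: [0.4406, 0.0276, 0.1873]
tool_rot: [-1.378, 1.563, 0.148]
contact_force: [1.0, 0.5, -0.6]
grip_width: 0.999
```

Run:
```python
from h import *
s=telemetry.get_state();print(s['q'],s['grip_width'])
plan([.4389,.0272,.16],-3)
```

```text
[-0.3883  0.171   0.2361  2.0721 -0.0509  0.8957  1.4011] 0.999423014023461
pos [0.4406 0.0276 0.1873] rot [-1.3776  1.5627  0.1476] z heading 87.38747047678753 tilt x [ 0.008   0.0012 -1.    ]
turn (tool axes, deg) [-89.6123  -0.2869   0.4296]
shift after turn [0.0273 0.0005 0.0017]
```

Request:
arm_command([
  [[0,0,0],[8.2,0,0]],
  [[0,0,0],[8.2,0,0]],
  [[0,0,0],[8.2,0,0]],
  [[0,0,0],[8.2,0,0]],
  [[0,0,0],[8.2,0,0]],
  [[0,0,0],[8.2,0,0]],
  [[0,0,0],[8.2,0,0]],
  [[0,0,0],[8.2,0,0]],
  [[0,0,0],[8.2,0,0]],
  [[0,0,0],[8.2,0,0]],
  [[0,0,0],[0,0,0]],
  [[0,0,0],[0,0,0]],
])

```text
t: 14.85
position: [0.4375, 0.0273, 0.1824]
tool_rot: [-2.106, 1.57, -2.007]
contact_force: [-0.2, -0.3, 0.7]
grip_width: 1.0
```

Run:
```python
from h import *
s=telemetry.get_state();print(s['q'],s['grip_width'])
plan([.507,-.29,.22],5)
```

```text
[-0.5686  0.1804  0.4479  2.091  -0.0988  0.8907  0.0339] 1.0001809151098298
pos [0.4375 0.0273 0.1824] rot [-2.1057  1.5696 -2.007 ] z heading 5.655682427088958 tilt x [-0.0005 -0.0011 -1.    ]
turn (tool axes, deg) [ 0.6557 -0.0339  0.058 ]
shift after turn [-0.0376 -0.3221  0.0416]
```

Request:
arm_command([
  [[-0.018,0,0],[0.6,0,0]],
  [[-0.02,0,0],[0,0,0]],
  [[0,-0.04,0.005],[0,0,0]],
  [[0,-0.04,0.005],[0,0,0]],
  [[0,-0.04,0.005],[0,0,0]],
  [[0,-0.04,0.005],[0,0,0]],
  [[0,-0.04,0.005],[0,0,0]],
  [[0,-0.04,0.005],[0,0,0]],
  [[0,-0.04,0.005],[0,0,0]],
  [[0,-0.042,0.006],[0,0,0]],
  [[0,0,0],[0,0,0]],
  [[0,0,0],[0,0,0]],
])

```text
t: 16.05
position: [0.505, -0.2912, 0.2203]
tool_rot: [-2.631, 1.569, -2.547]
contact_force: [-0.8, 0.6, -0.3]
grip_width: 1.001
```

Run:
```python
from h import *
s=telemetry.get_state();print(s['position'],s['tool_rot'])
p=shot('wrist'); save(p,'w5.png'); np.savez('w5.npz',**{k:p[k] for k in ['E','intrinsics','k1','depth']})
for k in ['pad','rack','glass_e','glass_a']: print(k,[(np.round(r['extent']),round(r['conf'],2)) for r in cams.look_for(k,p)[:3]])
print(proj(p,[.5035,-.2027,.013]))
```

```text
[ 0.505  -0.2912  0.2203] [-2.6314  1.5694 -2.547 ]
pad [(array([320., 131.,  45.,  40.]), 0.57)]
rack [(array([128., 151., 137., 222.]), 0.94), (array([321., 183.,  81., 212.]), 0.69)]
glass_e [(array([440., 145.,  86.,  70.]), 0.91), (array([323., 248.,  36.,  37.]), 0.61), (array([326., 184.,  38.,  38.]), 0.56)]
glass_a [(array([440., 145.,  86.,  70.]), 0.91), (array([323., 248.,  36.,  37.]), 0.61), (array([326., 184.,  38.,  38.]), 0.56)]
[320.819  128.7545]
```

View pics/w5.png

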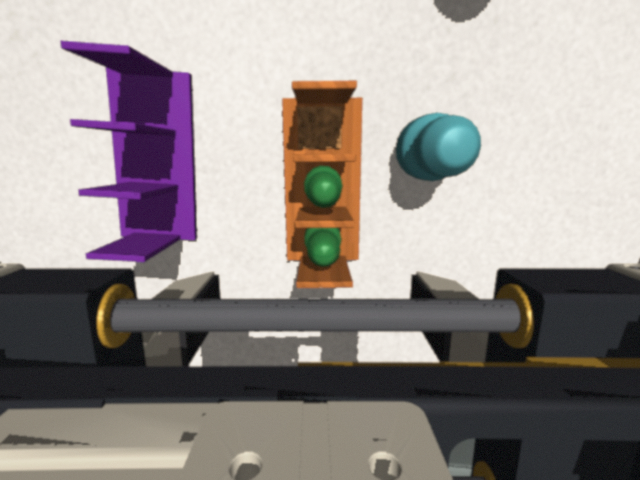

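The rack view shows pad at (320,128), dividers with tops at rows about 84, 156, 216 and 275, glasses at (323,186) and (323,246), and glass_e at (440,145). Next I'll fit the divider tops by depth.

Run:
```python
from h import *
d=np.load('w5.npz'); p={k:d[k] for k in d.files}; p['k1']=float(p['k1']); w=cloud(p)
img=cv2.imread('pics/w5.png'); b,g,r=[img[...,i].astype(int) for i in range(3)]
u=np.arange(640)[None,:]; v=np.arange(480)[:,None]
org=(r>g+30)&(g<150)&(r>b+40)&(u>265)&(u<380)&(v>70)&(v<268)
L=lambda X,C,a: R.from_euler('z',-a,degrees=True).apply(X-C)
m=org&(np.abs(w[...,2]-.092)<.006); n,lab,st,_=cv2.connectedComponentsWithStats(m.astype(np.uint8))
for i in range(1,n):
    if st[i,4]>40:
        q=np.array([at_z(p,x,y,.092) for y,x in np.argwhere(lab==i)]); rc=cv2.minAreaRect((q[:,:2]*1000).astype(np.float32)); print('div',st[i],rc, 'depth z',np.median(w[lab==i][:,2]))
m=org&(np.abs(w[...,2]-.010)<.006)
# base edges row by row
Lp=[];Rp=[]
for y in range(100,255,4):
    c=np.flatnonzero(m[y])
    if len(c)>4: Lp.append(at_z(p,c[0]-.5,y,.01)); Rp.append(at_z(p,c[-1]+.5,y,.01))
for Q in (Lp,Rp):
    Q=np.array(Q); f=np.polyfit(Q[:,1],Q[:,0],1)
    for _ in range(4):
        k=np.abs(np.polyval(f,Q[:,1])-Q[:,0])<.003
        if k.sum()>5: f=np.polyfit(Q[k,1],Q[k,0],1)
    print('edge yaw',-np.degrees(np.arctan(f[0])),'x at y=-.2027',np.polyval(f,-.2027),k.sum(),len(k))
pad=(r<120)&(r>b+15)&(u>290)&(u<350)&(v>100)&(v<155)&(np.abs(w[...,2]-.013)<.006)
q=np.array([at_z(p,x,y,.013) for y,x in np.argwhere(pad)]); print('pad',cv2.minAreaRect((q[:,:2]*1000).astype(np.float32)),q.mean(0))
ge=(w[...,2]>.04)&(u>385)&(u<500)&(v<230)&(v>90)
q=w[ge]; print('glass_e',np.percentile(q[:,:2],[1,50,99],axis=0))
cv2.imwrite('pics/w5c.png',cv2.resize(img[70:170,260:390],(780,600),interpolation=cv2.INTER_CUBIC))
```

```text
div [292  81  64   9 501] ((502.0486145019531, -176.66189575195312), (47.59596252441406, 5.465220928192139), 6.038147449493408) depth z 0.09027588775041301
div [293 154  62   8 491] ((506.844970703125, -229.32366943359375), (48.536476135253906, 5.402005672454834), 4.798561096191406) depth z 0.09055431206312325
div [295 219  59   9 453] ((512.015625, -282.40350341796875), (48.394004821777344, 6.746493339538574), 5.866135120391846) depth z 0.09049323748064109
edge yaw 5.277158757403856 x at y=-.2027 0.46530622191296594 39 39
edge yaw 5.161182110795256 x at y=-.2027 0.543806767310808 39 39
pad ((500.52386474609375, -200.25616455078125), (54.422428131103516, 44.160972595214844), 4.816103935241699) [ 0.4989 -0.1998  0.013 ]
glass_e [[ 0.5877 -0.2357]
 [ 0.6061 -0.2121]
 [ 0.6338 -0.1882]]
```

View pics/w5c.png

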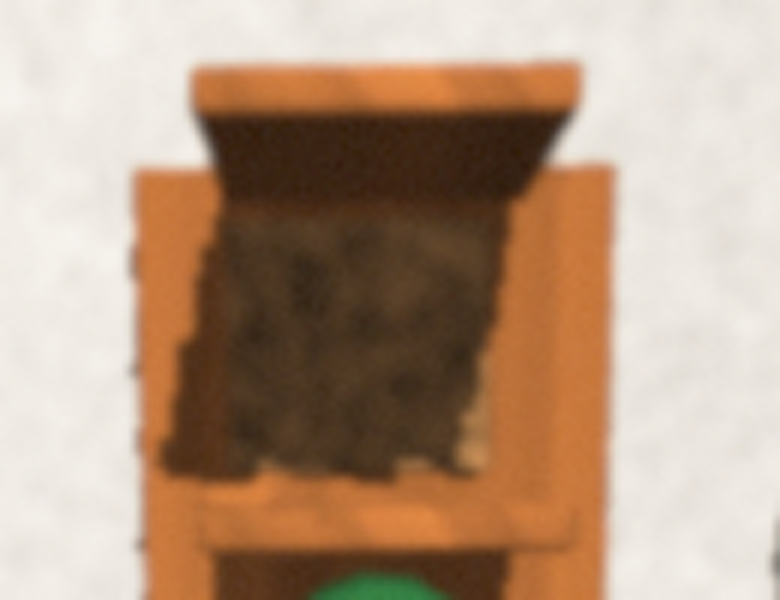

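Request:
arm_command([
  [[0.04,0,0],[0,0,0]],
  [[0.04,0,0],[0,0,0]],
  [[0.01,0,0],[0,0,0]],
  [[0,0,0],[0,0,0]],
  [[0,0,0],[0,0,0]],
])

```text
t: 16.8
position: [0.5064, -0.2906, 0.1325]
tool_rot: [-0.9, 1.569, -0.816]
contact_force: [0.7, -0.0, 1.1]
grip_width: 1.003
```

Run:
```python
from h import *
p=shot('wrist'); save(p,'w6.png'); np.savez('w6.npz',**{k:p[k] for k in ['E','intrinsics','k1','depth']})
print(p['E'][:3,3])
c=proj(p,[.5045,-.203,.013]); print(c)
u0,v0=int(c[0])-80,max(int(c[1])-60,0); print(u0,v0)
cv2.imwrite('pics/w6c.png',cv2.resize(p['color'][v0:v0+120,u0:u0+160,::-1],(800,600),interpolation=cv2.INTER_CUBIC))
```

```text
[ 0.5013 -0.2258  0.289 ]
[321.5243 121.8377]
241 61
```

View pics/w6c.png

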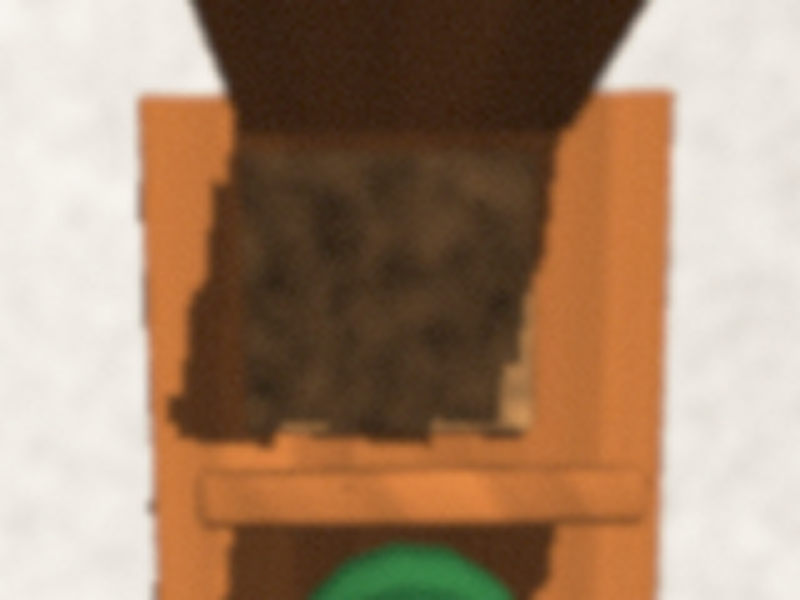

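Run:
```python
from h import *
d=np.load('w6.npz'); p={k:d[k] for k in d.files}; p['k1']=float(p['k1'])
f=lambda u,v,z: R.from_euler('z',-5.2,degrees=True).apply(at_z(p,241+u/5,61+v/5,z)-np.array([.5045,-.203,0]))[:2]*1000
for n,u,v,z in [('padL',247,400,13),('padR',530,400,13),('padN',400,432,13),('padF',400,148,13),('padL2',243,200,13),('baseL',152,400,10),('baseR',662,400,10),('baseL2',141,150,10),('baseR2',671,150,10),('baseF',170,97,10),('divL',198,495,92),('divR',643,495,92),('divN',420,523,92),('divF',420,466,92),('dbotL',235,130,10),('dbotR',560,130,10),('dbotmid',400,130,10)]: print(n,f(u,v,z/1000))
w=cloud(p); 
for u,v in [(330,280),(590,300),(420,495)]: print(w[61+v//5,241+u//5])
```

```text
padL [-23.6935 -13.6136]
padR [ 19.3427 -13.9174]
padN [ -0.4371 -18.4538]
padF [-0.3433 21.6486]
padL2 [-23.5711  14.7012]
baseL [-38.4903 -13.4318]
baseR [ 39.8871 -13.994 ]
baseL2 [-38.7199  22.0846]
baseR2 [39.9115 21.5174]
baseF [-34.1516  29.2671]
divL [-24.0653 -26.1243]
divR [ 24.8832 -26.4778]
divN [  0.3594 -29.2931]
divF [  0.3563 -23.1987]
dbotL [-24.7027  24.7431]
dbotR [23.3925 24.3997]
dbotmid [-0.2839 24.5866]
[ 0.4934 -0.2005  0.0129]
[ 0.5329 -0.1997  0.0093]
[ 0.5073 -0.2292  0.0907]
```

Request:
arm_command([
  [[-0.04,0,0],[0,0,0]],
  [[-0.03,0,0],[8,0,0]],
  [[0,0.04,-0.012],[0,0,0]],
  [[0,0.04,-0.012],[0,0,0]],
  [[0,0.04,-0.012],[0,0,0]],
  [[0,0.04,-0.012],[0,0,0]],
  [[0,0.04,-0.012],[0,0,0]],
  [[0,0.044,-0.012],[0,0,0]],
  [[0,0,0],[0,0,0]],
  [[0,0,0],[0,0,0]],
])

```text
t: 17.85
position: [0.4481, -0.0416, 0.2022]
tool_rot: [0.122, 1.568, 0.069]
contact_force: [-0.3, -1.0, 1.2]
grip_width: 1.002
```

Run:
```python
from h import *
p=shot('wrist'); save(p,'w7.png')
plan([.4389,.0272,.05],-3)
w=cloud(p); m=(np.abs(w[...,2]-.087)<.008)&(np.abs(w[...,0]-.44)<.06)&(np.abs(w[...,1]-.027)<.05)
c=p['color'].astype(int); m&=(c.min(-1)>0)
q=np.argwhere(m); print(len(q),q.min(0),q.max(0),w[m].mean(0))
P=np.array([at_z(p,u,v,.088) for v,u in q]); print(cv2.minAreaRect((P[:,:2]*1000).astype(np.float32)))
print([(np.round(r['extent']),round(r['conf'],2)) for r in cams.look_for('block',p)[:2]])
for a in [(-25,-18),(-25,18),(25,18),(25,-18)]: print(proj(p,np.array([.4389,.0272,.088])+R.from_euler('z',-3,degrees=True).apply([a[0]/1e3,a[1]/1e3,0])))
```

```text
pos [ 0.4482 -0.0429  0.202 ] rot [-0.0939  1.5681 -0.1493] z heading -3.171044360509905 tilt x [ 0.0027 -0.0004 -1.    ]
turn (tool axes, deg) [-0.1711  0.1549  0.0148]
shift after turn [ 0.152   0.0695 -0.0129]
3106 [125 265] [173 330] [0.4395 0.0266 0.0863]
((439.41943359375, 26.425674438476562), (34.79225158691406, 48.90475845336914), 87.57534790039062)
[(array([189.,  30.,  88.,  61.]), 0.91), (array([296., 148.,  67.,  55.]), 0.89)]
[264.2443 173.1417]
[262.3834 123.3098]
[330.2413 123.2976]
[329.7566 173.0928]
```

View pics/w7.png

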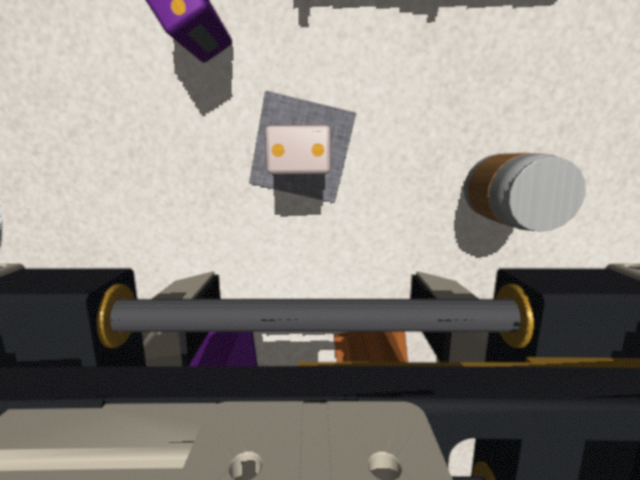

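The block stands upright on the mat at (298,149), with its centre at (.4394,.0266) and yaw about -2.5°. I'll regrip it across ±x.

Request:
arm_command([
  [[0,0.035,-0.0125],[-0.3,0.15,0]],
  [[0,0.0345,0],[0,0,0]],
  [[0.02,0,0],[0,0,0]],
  [[0,0,0],[0,0,0]],
])

```text
t: 18.35
position: [0.4379, 0.0268, 0.1797]
tool_rot: [-2.724, 1.566, -2.775]
contact_force: [-0.3, -0.6, -0.5]
grip_width: 0.999
```

Run:
```python
from h import *
plan([.4394,.0266,.048],-2.6)
```

```text
pos [0.4379 0.0268 0.1797] rot [-2.7237  1.5659 -2.7751] z heading -2.9431050319630345 tilt x [-0.0046 -0.0018 -1.    ]
turn (tool axes, deg) [-0.3428 -0.2585  0.1139]
shift after turn [ 0.1317 -0.0001  0.0015]
```

Request:
arm_command([
  [[0.03,0,0.0015],[-0.3,-0.2,0]],
  [[0.04,0,0],[0,0,0]],
  [[0.04,0,0],[0,0,0]],
  [[0.0215,0,0],[0,0,0]],
  [[0,0,0],[0,0,0]],
])

```text
t: 18.85
position: [0.4389, 0.0252, 0.0476]
tool_rot: [-2.393, 1.567, -2.442]
contact_force: [-0.9, 0.2, -0.1]
grip_width: 1.004
```

Request:
arm_command([
  [[0,0,0],[0,0,0]],
  [[0,0,0],[0,0,0]],
  [[0,0,0],[0,0,0]],
  [[0,0,0],[0,0,0]],
  [[0,0,0],[0,0,0]],
  [[0,0,0],[0,0,0]],
  [[0,0,0],[0,0,0]],
  [[0,0,0],[0,0,0]],
], jaw=0)

```text
t: 19.65
position: [0.4399, 0.0276, 0.0494]
tool_rot: [-0.519, 1.57, -0.564]
contact_force: [-2.4, 1.6, 7.6]
grip_width: 0.544
```

Request:
arm_command([
  [[-0.01,0,0],[0,0,0]],
  [[-0.03,0,0],[0,0,0]],
  [[-0.04,0,0],[0,0,0]],
  [[-0.04,0,0],[0,0,0]],
  [[0,0,0],[-7.8,0,0]],
  [[0,0,0],[0,0,0]],
  [[0,0,0],[0,0,0]],
])

```text
t: 20.35
position: [0.4391, 0.0274, 0.1689]
tool_rot: [-1.934, 1.57, -1.847]
contact_force: [-0.1, -0.3, -3.5]
grip_width: 0.543
```

Run:
```python
from h import *
plan([.5022,-.2019,.168],5.2); print(telemetry.get_state()['grip_width']*92)
```

```text
pos [0.4391 0.0274 0.1689] rot [-1.9344  1.5698 -1.847 ] z heading 5.009639156235268 tilt x [-0.0003 -0.0009 -1.    ]
turn (tool axes, deg) [-0.1904 -0.0199  0.052 ]
shift after turn [ 0.0009 -0.2341  0.0421]
49.944806285417144
```

Request:
arm_command([
  [[0,-0.03,0.006],[-0.2,0,0]],
  [[0,-0.034,0.006],[0,0,0]],
  [[0,-0.034,0.006],[0,0,0]],
  [[0,-0.034,0.006],[0,0,0]],
  [[0,-0.034,0.006],[0,0,0]],
  [[0,-0.034,0.006],[0,0,0]],
  [[0,-0.034,0.006],[0,0,0]],
  [[0,0,0],[0,0,0]],
  [[0,0,0],[0,0,0]],
])

```text
t: 21.25
position: [0.5025, -0.2022, 0.1681]
tool_rot: [-2.841, 1.569, -2.752]
contact_force: [1.0, 1.1, -3.9]
grip_width: 0.544
```

Run:
```python
from h import *
P=[]
import time
plan([.5022,-.2014,.066],5.2); print(telemetry.get_state()['contact_force'])
p=shot('wrist'); save(p,'w8.png'); plan([.5022,-.2014,.066],5.2)
p=shot('wrist'); plan([.5022,-.2014,.066],5.2)
cv2.imwrite('pics/w8c.png',cv2.resize(p['color'][60:360,120:520,::-1],(800,600)))
```

```text
pos [ 0.5025 -0.2022  0.1681] rot [-2.8415  1.5685 -2.7519] z heading 5.133968592198359 tilt x [-0.0021 -0.0009 -1.    ]
turn (tool axes, deg) [-0.066  -0.1231  0.038 ]
shift after turn [ 0.1021  0.0009 -0.0003]
[ 0.9932  1.0588 -3.9202]
pos [ 0.5026 -0.201   0.1682] rot [ 3.123   1.5689 -3.0683] z heading 5.267406377191157 tilt x [-0.0019 -0.0001 -1.    ]
turn (tool axes, deg) [ 0.0674 -0.1103 -0.002 ]
shift after turn [ 0.1022 -0.0004 -0.0005]
pos [ 0.5029 -0.2004  0.1684] rot [2.9658 1.5694 3.0594] z heading 5.3631883614706615 tilt x [-0.0014  0.0001 -1.    ]
turn (tool axes, deg) [ 0.1632 -0.081  -0.0143]
shift after turn [ 0.1024 -0.001  -0.0007]
```

View pics/w8c.png

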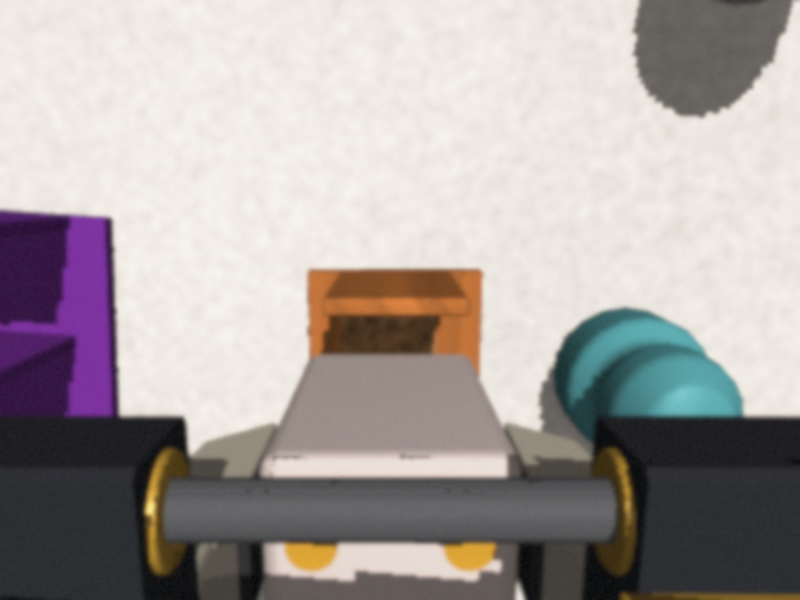

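The block hangs centred over the empty bay and square with the dividers. I'll lower it.

Request:
arm_command([
  [[0.015,0,0],[0,0,0]],
  [[0.015,0,0],[0,0,0]],
  [[0.015,0,0],[0,0,0]],
  [[0.015,0,0],[0,0,0]],
  [[0,0,0],[0,0,0]],
])

```text
t: 21.85
position: [0.5023, -0.1994, 0.1076]
tool_rot: [2.791, 1.568, 2.886]
contact_force: [0.5, 0.5, -3.6]
grip_width: 0.545
```

Request:
arm_command([
  [[0.015,0,0],[0,0,0]],
  [[0.015,0,0],[0,0,0]],
  [[0.01,0,0],[0,0,0]],
  [[0.004,0,0],[0,0,0]],
  [[0.002,0,0],[0,0,0]],
  [[0.001,0,0],[0,0,0]],
  [[0,0,0],[0,0,0]],
])

```text
t: 22.55
position: [0.5039, -0.2018, 0.0628]
tool_rot: [-0.694, 1.569, -0.6]
contact_force: [-0.2, 0.0, -2.7]
grip_width: 0.542
```

Run:
```python
from h import *
plan([.5022,-.2014,.059],5.2); print(telemetry.get_state()['contact_force'])
```

```text
pos [ 0.5039 -0.2018  0.0628] rot [-0.6943  1.569  -0.6001] z heading 5.395606442443057 tilt x [ 0.0014 -0.001  -1.    ]
turn (tool axes, deg) [0.1956 0.0774 0.0643]
shift after turn [ 0.0038  0.0005 -0.0017]
[-0.2057  0.0212 -2.6586]
```

Request:
arm_command([
  [[0.001,0,-0.001],[0,0,0]],
  [[0.001,0,0],[0,0,0]],
  [[0,0,0],[0,0,0]],
])

```text
t: 22.85
position: [0.5026, -0.2018, 0.0604]
tool_rot: [-0.883, 1.57, -0.789]
contact_force: [-0.1, 1.2, -3.9]
grip_width: 0.541
```

Request:
arm_command([
  [[0.001,0,0],[0,0,0]],
  [[0.001,0,0],[0,0,0]],
  [[0,0,0],[0,0,0]],
])

```text
t: 23.15
position: [0.5028, -0.2019, 0.0594]
tool_rot: [-0.266, 1.569, -0.172]
contact_force: [-4.9, 1.6, 12.6]
grip_width: 0.538
```

Request:
arm_command([
  [[0,0,0],[0,0,0]],
  [[0,0,0],[0,0,0]],
  [[0,0,0],[0,0,0]],
  [[0,0,0],[0,0,0]],
  [[0,0,0],[0,0,0]],
  [[-0.02,0,0],[0,0,0]],
  [[-0.04,0,0],[0,0,0]],
  [[-0.04,0,0],[0,0,0]],
  [[-0.04,0,0],[0,0,0]],
  [[0,-0.04,0],[0,0,0]],
  [[0,-0.04,0],[0,0,0]],
  [[0,-0.01,0],[0,0,0]],
  [[0,0,0],[0,0,0]],
  [[0,0,0],[0,0,0]],
], jaw=75)

```text
t: 24.55
position: [0.5109, -0.2902, 0.198]
tool_rot: [1.711, 1.571, 1.806]
contact_force: [0.6, -0.6, 0.4]
grip_width: 0.751
```

Run:
```python
from h import *
s=telemetry.get_state(); print(s['position'],s['grip_width'])
p=shot('wrist'); save(p,'w9.png'); w=cloud(p)
m=(np.abs(w[...,2]-.097)<.008)&(np.abs(w[...,0]-.503)<.04)&(np.abs(w[...,1]+.202)<.03)
c=p['color'].astype(int); m&=(c[...,2]>130)
q=np.argwhere(m); P=np.array([at_z(p,u,v,.098) for v,u in q]); print(len(q),cv2.minAreaRect((P[:,:2]*1000).astype(np.float32)),w[m].mean(0))
c=proj(p,[.5022,-.202,.05]).astype(int); print(c)
cv2.imwrite('pics/w9c.png',p['color'][max(c[1]-140,0):c[1]+160,max(c[0]-200,0):c[0]+200,::-1])
```

```text
[ 0.5109 -0.2902  0.198 ] 0.7510809204750087
3257 ((503.4127197265625, -196.9171142578125), (49.62361145019531, 44.73792266845703), 5.3237810134887695) [ 0.503  -0.2019  0.0963]
[314 123]
```

View pics/w9c.png

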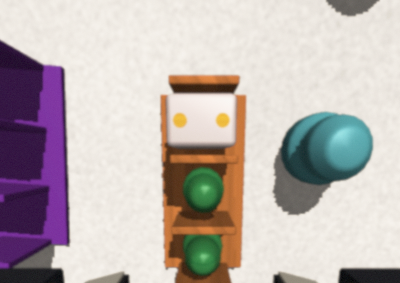

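The block stands in the empty bay between the dividers. Its top centre is at (.503,-.202), yaw 5.3°, and both glasses are undisturbed. As a last check, I'll compare the jaw and the other things with the first top picture.

Run:
```python
from h import *
p=shot('top'); w=cloud(p); w0=np.load('top_w.npy')
for n,X,r in [('tin',(.624,-.02),.05),('brown',(.38,.243),.05),('glass_c',(.712,.2),.05),('glass_e',(.605,-.205),.05),('purple',(.37,.14),.05)]:
    f=lambda c: np.nanmean(c[(np.hypot(c[...,0]-X[0],c[...,1]-X[1])<r)&(c[...,2]>.05)],0)
    print(n,f(w0),f(w))
for n,X in [('post',cl(.11,.066,.095)),('bar',cl(.1,0,.103)),('lip',cl(.067,0,.11))]:
    u,v=proj(p,X).round().astype(int); print(n,X,np.nanmedian(w[v-1:v+2,u-1:u+2].reshape(-1,3),0))
for k in ['brush','tin']: print(k,[np.round(r['extent']) for r in cams.look_for(k,p)[:1]])
print(ticket.job_done())
```

```text
tin [ 0.626  -0.0179  0.0808] [ 0.6261 -0.0179  0.0808]
brown [0.3811 0.2489 0.0718] [0.3812 0.2488 0.0718]
glass_c [0.717  0.2063 0.0837] [0.717  0.2063 0.0838]
glass_e [ 0.6075 -0.2073  0.0809] [ 0.6039 -0.2157  0.1251]
purple [0.3558 0.1369 0.0829] [0.356  0.1368 0.0827]
post [0.603  0.2804 0.095 ] [0.6032 0.2811 0.0937]
bar [0.5896 0.215  0.103 ] [0.5896 0.2148 0.1017]
lip [0.5566 0.2167 0.11  ] [0.557  0.2173 0.1099]
brush [array([260., 152.,  75.,  26.])]
tin [array([320., 221.,  24.,  38.])]
the job is handed in; nothing more can be done
None
```

The fuse block is standing in the rack's empty bay, and I handed the job in at about 25 s on the robot's clock.

**What I did:**
1. With the jaw still shut, I pushed the pawl lever over towards the block.
2. I pushed the jaw back by its post until it met the stop; the force rose to 15 N and the post stopped moving.
3. I lifted the block by its ±y faces, stood it on the mat and let go.
4. I regripped it across its ±x faces, set it in the bay until it touched down at about 13 N, released it and backed away.

**Last checks:**
- **Block:** by depth, the top is centred at (0.503, -0.202). The cork pad's centre is at about (0.502, -0.202), so the block is within about 1 mm, at the limit of the measurement. Its yaw is 5.3° and the rack's is about 5.2°.
- **Clamp:** the jaw post, lip and thrown-over pawl bar are each within about 1.5 mm of their expected places, so the jaw is still back.
- **Other things:** the tin, brown_d, glass_c and the purple block moved by less than 0.3 mm, and the brush is where it was.

**Checks that disagreed or fell short:**
- **glass_e:** the last top-camera reading was spoiled, most likely by the gripper hanging over it (average height 0.125 m). The wrist picture just before showed it standing, apparently undisturbed.
- **Block outline:** the fitted outline was too long along the row (45 mm instead of 36 mm), probably because it included a divider edge. For the position along the row I relied on the depth average and the picture instead.
- **Cork pad:** it appeared about 2 mm off the rack's centreline, towards -x. I centred the block on the pad as asked.

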